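Lever open the drill-bit box and hold it

TASK

Open the drill-bit box with its lever so that the bits can be got at: first push the swing-away stop out from under the lever, turning it on its post away from the box as far as it goes, then press the lever's long end down onto, or nearly onto, the rubber rest below it, so that its short end raises the heavy steel lid. Only push and press with the fingers: do not grasp or lift anything, do not touch the lid, leave the lever's pin in its notches and the things standing about where they are. Finish while still holding the lever down and the lid up.

Things in the scene. Friction and masses are not known exactly. Their poses are not given: they have to be found in the camera images.
- box_stand: fixed plywood board that carries, along its own y, a wooden drill-bit box (y -0.225 to -0.115, x +-0.085, top z 0.0985 m), a fulcrum of two dark steel cheeks (y +-0.03, x +-0.028, 116 mm high) and the post of the swing-away stop (x -0.11, y +0.16). Origin on the bench under the lever's pin; z up, +y to the lever's long end, -x the side nearer the robot. Place and yaw vary
- lid: the heavy steel lid, 176x168x11 mm, about 2.3 kg, hinged at the end of the box away from the lever (stand y -0.225); greased below; it falls shut by its weight. Its tilt is its opening angle. Origin at the middle of the lower corner of its free edge, which overhangs the box by 58 mm over the lever's short end: 98 mm above the bench when shut, about 159 mm when the lever is right down on its rest
- stop_arm (a joint): angle (rad) of the stop about its upright post: 0 = its arm points along the stand's +x, square across under the lever; grows as it swings away from the box, toward the lever's long end; at 1.5, its limit, it points along the stand's +y. From 1.0 the lever can pass it. Stays where it is left. Starts between -0.4 and 0.4
- stop_push (a point): where to push the stop, toward the lever's long end: on its arm's middle line, 45 mm from the post's axis; about 2 N. The arm is a steel bar 18 mm wide, z 0.095 to 0.115 m over the bench, 130 mm long from the post's axis; a boss of 17 mm radius, up to z 0.127, tops the post; a wooden leg 28 mm square hangs from the outer end. Free space on both sides
- lever: loose wooden bar, 22 mm wide, 18 mm thick, its steel cross pin resting in the fulcrum's open notches; upturned steel toe at the short end, 98 mm from the pin, under the lid's overhang; long end 240 mm from it, 15 degrees up at rest. Origin on the pin, 100 mm above the bench; z up and y to the long end at rest. Rocks about its x
- press_pad (a point): where to press: middle of the bar's flat upper face (22 mm wide) near the lever's long end, 210 mm from the pin; about 163 mm above the bench at rest, about 46 mm when the lever's end lies on its rest, a black rubber pad on the board below it (46x42 mm, 20 mm high). Pressing takes 4 to 8 N
- screw_jar: glass screw jar with lid, 66 mm across, 88 mm tall; origin at its underside. Bystander, leave alone
- paint_tin: small paint tin, 76 mm across, 80 mm tall; origin at its underside. Bystander, leave alone
- tape_measure: tape measure, 37x91x66 mm; origin at its underside. Bystander, leave alone
- sanding_block: wooden sanding block, 64x111x30 mm; origin at its underside. Bystander, leave alone

How it is judged:
By the outcome, as a careful person would: the job done as asked, in the order asked, and still so for the second after the job is handed in, while the arm keeps its last pose, push and grip.
It also fails if it takes over 40 s, if anything falls off the work surface, if the arm or the gripper's body presses on something with over 40 N, if the wrist force passes 120 N, or if a joint passes its speed limit or range.

ROBOT

A 6-joint arm with a two-finger parallel gripper is mounted at the origin on a cart in front of the work surface, level with it; the furniture and walls round the work are solid. World frame = base frame: x ahead of the robot, y to its left, z up, the work surface at z = 0. Lengths are in m, angles in rad, forces in N, time in s.
With the tool pointing down it reaches from about 0.325 to 0.775 m from the base axis. Payload 5.5 kg.
Tool frame: the origin (TCP) lies at the very end of the fingers, on their centre line; the grasp point (between the pads) lies 19 mm behind it; z points along the fingers, y is the line along which they close (so a half turn about z gives the same grasp; the last joint's range is limited). The gripper opens to 85 mm and grips with 20 to 120 N. Pads are 22 mm wide; open, the fingers measure 114 mm over their backs; the gripper's body (76 mm by 85 mm) begins 54 mm behind the grasp point. The pads swing forward as they close: fully open they stand 13 mm farther back than shut.
Start: joints at [-1.407, 0.091, 1.231, -0, 1.82, -0.057], TCP at [0.131, -0.585, 0.231] pointing down, gripper open.
Joint ranges: [-2.87, 2.87], [-0.86, 2.18], [0.17, 2.46], [-1.51, 4.65], [0.06, 2.69], [-2.65, 2.65]. Speed limits (rad/s): [2.57, 2.57, 3.01, 3.14, 3.14, 3.14].

INTERFACE

Orientations are given as a unit quaternion [x, y, z, w].
In Python, from bench import ctrl gives the robot as it stands. The module is installed in compiled form; this text tells all that it offers.
- The arm moves only by the tool jog_arm, never from a script. Its argument "motion" is a list of rows, each an object with "travel": the shift along the tool's x, y, z normalised to -1 to 1, where 1 is 0.75 m, a list of three; "turn": the turn about the tool's z normalised to -1 to 1, where 1 is pi rad; "fingers": the opening, from -1 (shut) to 1 (fully open). In form: [{"travel": [tx, ty, tz], "turn": turn, "fingers": fingers}, ...]. A call has 1 to 10 rows; each row shifts and turns the commanded pose from where the row before left it, along the tool's axes as they then stand; what a row does not reach is not made up. A row lasts 1/10 s, in which the tool goes at most 50 mm and 8.59 degrees, less where a joint would pass 70% of its speed; a pose out of reach is approached as far as the arm can. A call with a number of a shift or a turn outside -1 to 1 is refused whole. A call with a gripper value outside its range is refused whole. The fingers move at their own pace and stop on an object; the grip force is fixed at half the most. Time passes only in rows, so rows that do not move let the fingers close. It gives the time, the measured TCP pose, the force, the opening and the grip force at its end, in the units of the state.
- ctrl.state(): the state, without advancing time (a new reading comes with each control period).
- ctrl.get_image(name): name is "scene" or "top" or "wrist"; returns a dict with "image" (480x640x3 uint8, red, green, blue), "depth" (480x640 float32, m along the optical axis (not along the pixel's ray), 0 where there is no reading), "fx", "fy", "cx", "cy" (pixels), "eye" and "orientation" of the camera in the world; the wrist camera has in their place "hand_eye" (4x4, takes a point from camera to tool coordinates, whose origin is the TCP and whose axes are the flange's). Camera axes: x right, y down, z forward; pixel columns grow to the right and rows downward; lengths in m; the calibration is good to about 2 mm. A picture is of the moment at which its call begins: read the wrist's pose just before it.
- ctrl.close_job(): hands the job in; it is judged then, once.
Trained networks look in the newest picture that a camera, given by its name, has taken for a name from the list of things; names that differ only in an ending like _2 or _b are one class to them, and where a whole thing is asked for, a point or a joint stands for the part that bears it (a point fixed in the world has none). Each returns a list of dicts, best first, with "confidence" (0 to 1); they miss things now and then, are a little off and sometimes report something else, mostly with a low value. They report only what shows in the picture. A call takes as long as a camera call.
- ctrl.spot_in(thing, camera): "extent" ([left, top, width, height] in pixels, round what is visible of it).
The state is a dict: "clock": time; "joints": joint angles; "joint_vel": joint speeds; "tau": joint torques, N m; "tcp_pos": TCP position; "eef_rot": TCP orientation; "contact_force": force on the tool from outside, world axes, zero at the start; "ft_torque": the same for the moment, N m; "finger_gap": finger opening in m; "finger_force": force on a finger pad.
Only numpy, scipy, OpenCV 4.12 (cv2) and the standard library are available. Lean on these libraries where they do the work, as an engineer would, in place of code of your own. Each camera call takes 0.05 s, during which the arm holds its last target. There are 200 camera calls.

## Working session

There is one attempt and no reset: what is moved stays moved. The work goes in short steps, Python scripts to look and compute and a tool call to move; the robot and the scene stay as the last step left them, time stands still between calls to the robot, and variables do not carry over. Pictures are saved under pics/ and viewed, at most 10 in all, crops included, and the job is handed in when it is done.

Besides the shell and the picture viewer there is one more tool, called after ">>>" as name([rows], argument=value, ...), one row to a line, values as JSON. jog_arm: Moves the arm, as the interface text tells. Its arguments: {"type":"object","properties":{"motion":{"type":"array"}},"required":["motion"]}

```bash
mkdir -p pics; cat > h.py <<'E'
import numpy as np,cv2
from scipy.spatial.transform import Rotation as R
from bench import ctrl
def cloud(d):
    z=d["depth"];v,u=np.mgrid[:480,:640]
    P=np.stack([(u-d["cx"])/d["fx"]*z,(v-d["cy"])/d["fy"]*z,z],-1)
    o=np.array(d["orientation"])
    M=R.from_quat(o).as_matrix() if o.size==4 else o
    return P@M.T+np.array(d["eye"])
E
python3 - <<'E'
from h import *
s=ctrl.state();print(s)
ims=[]
for c in("scene","top"):
    d=ctrl.get_image(c);P=cloud(d);np.savez(c+".npz",P=P,im=d["image"],depth=d["depth"])
    print(c,d["eye"],d["orientation"],d["fx"])
    for t in("box_stand","lid","stop_arm","lever","screw_jar","paint_tin","tape_measure","sanding_block"):
        r=ctrl.spot_in(t,c)
        for q in r[:2]:
            x,y,w,h=map(int,q["extent"]);print(t,q["confidence"],(x,y,w,h),P[min(y+h//2,479),min(x+w//2,639)].round(3))
    cv2.imwrite(f"pics/{c}.png",d["image"][...,::-1])
E
```

```text
{'clock': 0.0, 'joints': array([-1.40669738e+00,  9.19207760e-02,  1.23192689e+00,  7.81801420e-06,
        1.81977363e+00, -5.66946055e-02]), 'joint_vel': array([ 1.04434844e-03, -1.69663400e-03,  8.71556360e-04, -1.59879919e-03,
       -1.05748582e-03,  1.82250001e-05]), 'tau': array([-1.29374817e-03, -4.58732128e+01, -4.18020916e+01, -2.76257464e-05,
        1.18891281e-02, -2.94424103e-05]), 'tcp_pos': array([ 0.13136028, -0.58515538,  0.23009063]), 'eef_rot': array([ 9.93911845e-01,  1.10173567e-01, -5.06609883e-05, -1.01306051e-03]), 'contact_force': array([0.12720484, 0.2829023 , 0.22575124]), 'ft_torque': array([-0.02012683,  0.03459979,  0.049228  ]), 'finger_force': 0.0, 'finger_gap': 0.08560140821849953}
scene [-0.22554115 -1.30513532  0.78118089] [ 0.80375786 -0.25486651  0.17493978 -0.50834283] 613.0730887988475
box_stand 0.56 (292, 263, 183, 154) [ 0.474 -0.575  0.107]
lid 0.61 (359, 306, 118, 62) [ 0.537 -0.607  0.108]
stop_arm 0.57 (293, 262, 55, 40) [ 0.628 -0.158 -0.001]
lever 0.84 (324, 236, 65, 81) [ 0.571 -0.37   0.128]
lever 0.19 (366, 250, 32, 41) [ 0.73  -0.28
[... 203 characters left out ...]
16462738  1.11675515] [ 0.71508411 -0.69690184  0.04126266 -0.03577625] 461.1193939633032
box_stand 0.95 (330, 226, 228, 96) [ 0.545 -0.438  0.117]
box_stand 0.64 (202, 198, 28, 34) [0.668 0.073 0.065]
lid 0.69 (469, 230, 84, 91) [ 0.546 -0.587  0.107]
lid 0.26 (340, 162, 34, 41) [ 0.751 -0.249  0.076]
lever 0.56 (345, 236, 129, 43) [ 0.578 -0.358  0.136]
screw_jar 0.91 (240, 227, 30, 34) [ 0.601 -0.023  0.088]
screw_jar 0.67 (203, 196, 29, 36) [0.67  0.071 0.065]
paint_tin 0.73 (341, 161, 33, 40) [ 0.753 -0.249  0.078]
tape_measure 0.77 (205, 198, 26, 35) [0.668 0.069 0.063]
sanding_block 0.73 (160, 249, 52, 28) [0.557 0.145 0.032]
sanding_block 0.4 (358, 254, 18, 52) [ 0.528 -0.272  0.113]
```

View pics/top.png

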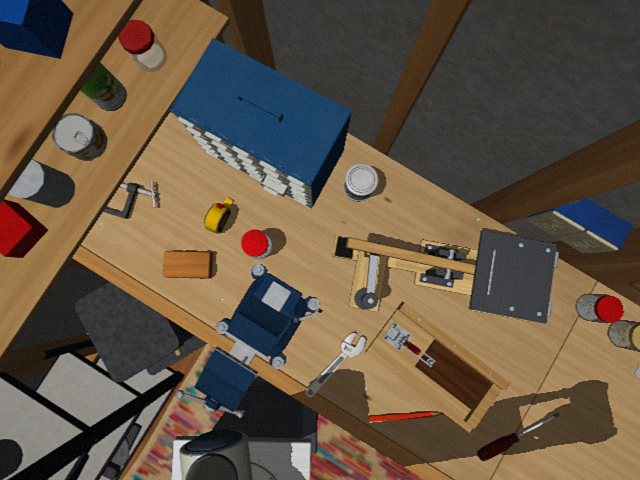

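View pics/scene.png

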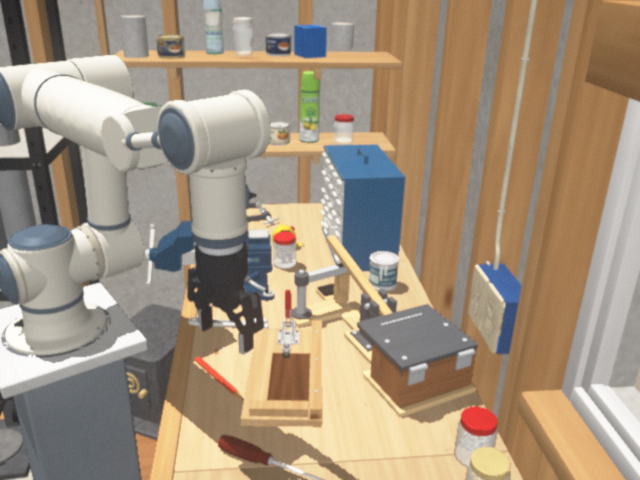

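The top view shows the lid at right (515,275) and the lever running from (475,268) to its long end at (345,243). The stop's post is at (366,298), with its arm pointing up to (372,255) under the lever. The screw jar (257,243) and paint tin (361,181) are nearby.

```bash
python3 - <<'E'
from h import *
f=np.load("top.npz");P=f["P"];im=f["im"].astype(int)
z=P[...,2]
def reg(x0,y0,x1,y1,lo,hi):
    m=np.zeros(z.shape,bool);m[y0:y1,x0:x1]=1;return m&(z>lo)&(z<hi)
# lever
m=reg(335,230,420,262,.125,.2);L=P[m]
c=L.mean(0);u=np.linalg.svd(L-c)[2][0];u*=np.sign(u[1]);t=(L-c)@u
print("lever",len(L),c,u,"z range",L[:,2].min(),L[:,2].max(),"end",c+u*t.max(), "yaw",np.arctan2(-u[0],u[1]))
# boss
m=reg(350,285,385,312,.118,.14);B=P[m];print("boss",len(B),B.mean(0),np.ptp(B,0))
m=reg(350,245,390,300,.09,.119);A=P[m];print("arm",len(A),A.mean(0));
m=reg(470,225,560,325,.09,.13);l=P[m];print("lid",cv2.minAreaRect(l[:,:2].astype(np.float32)),l[:,2].mean())
yaw=np.arctan2(-u[0],u[1]);ey=np.array([-np.sin(yaw),np.cos(yaw)]);ex=np.array([ey[1],-ey[0]])
b=B.mean(0)[:2]
O=b+.11*ex-.16*ey
print("O from boss",O,"lever offset from O",(c[:2]-O)@ex, "lever end y",((c+u*t.max())[:2]-O)@ey,"lid ctr in stand",[(l[:,:2].mean(0)-O)@ex,(l[:,:2].mean(0)-O)@ey])
a=A[:,:2]-b;a=a[(np.hypot(*a.T)>.025)];d=a.mean(0);print("stop angle",np.arctan2(d@ey,d@ex),len(a))
ss=ctrl.state();print(R.from_quat(ss["eef_rot"]).as_matrix().round(3))
# heights near the work
for n,(x,y) in dict(vise=(300,315),caddy=(430,350),jar=(257,243),tin=(361,181),wall=(318,180),cheek=(450,280)).items():print(n,P[y,x].round(3))
# big cabinet near points
m=reg(280,100,420,205,.15,.6);Q=P[m];print("cabinet min y",Q[Q[:,1].argmin()],"minx",Q[Q[:,0].argmin()],Q[:,2].max())
E
```

```text
lever 799 [ 0.59181421 -0.29937691  0.14775416] [0.15456122 0.95804482 0.24137305] z range 0.12517019924054018 0.17030631405855956 end [ 0.60396472 -0.22406221  0.1667292 ] yaw -0.1599516409136718
boss 166 [ 0.48504201 -0.27653626  0.12132945] [0.04890643 0.03232941 0.01383761]
arm 404 [ 0.53875767 -0.28017836  0.11376802]
lid ((0.5585171580314636, -0.5947940349578857), (0.18617993593215942, 0.20451918244361877), 80.71514892578125) 0.10905214684637708
O from boss [ 0.56815458 -0.45201361] lever offset from O -0.0009529018785769408 lever end y 0.23074510022796865 lid ctr in stand [np.float64(-0.0016126096656581877), np.float64(-0.14071474172847176)]
stop angle 0.08806368785039212 326
[[ 0.976  0.219 -0.   ]
 [ 0.219 -0.976  0.   ]
 [-0.    -0.    -1.   ]]
vise [ 0.443 -0.126  0.022]
caddy [ 0.371 -0.428  0.032]
jar [ 0.604 -0.027  0.089]
tin [ 0.754 -0.259  0.074]
wall [ 0.729 -0.16   0.186]
cheek [ 0.533 -0.48   0.014]
cabinet min y [ 0.91352938 -0.37526566  0.15062159] minx [ 0.70085086 -0.14385744  0.26814537] 0.3397635281430349
```

>>> jog_arm([
  {"travel":[0,0,0],"turn":0.0404,"fingers":-1},
  {"travel":[0,0,0],"turn":0.0404,"fingers":-1},
  {"travel":[0,0,0],"turn":0.0404,"fingers":-1},
  {"travel":[0.046,-0.041,0],"turn":0,"fingers":-1},
  {"travel":[0.046,-0.041,0],"turn":0,"fingers":-1},
  {"travel":[0.046,-0.041,0],"turn":0,"fingers":-1},
  {"travel":[0.046,-0.041,0],"turn":0,"fingers":-1},
  {"travel":[0.046,-0.041,0],"turn":0,"fingers":-1},
  {"travel":[0.046,-0.041,0],"turn":0,"fingers":-1},
  {"travel":[0,0,0],"turn":0,"fingers":-1},
])

```text
clock: 1.9
tcp_pos: [0.3694, -0.4329, 0.2313]
eef_rot: [0.997, -0.077, 0.001, -0.001]
contact_force: [-0.9, -0.3, -0.4]
finger_gap: -0.0002
finger_force: 0.0
```

```bash
cat >> h.py <<'E'
O=np.array([.568,-.452]);yaw=-.160
ey=np.array([-np.sin(yaw),np.cos(yaw)]);ex=np.array([ey[1],-ey[0]])
def where():
    s=ctrl.state();M=R.from_quat(s["eef_rot"]).as_matrix();p=s["tcp_pos"]
    print("t",s["clock"],"stand",[round(float(v),4) for v in((p[:2]-O)@ex,(p[:2]-O)@ey,p[2])],"toolx-yaw deg",np.degrees(np.arctan2(M[1,0],M[0,0])-yaw).round(2),"tilt",M[2].round(3),"F",s["contact_force"].round(2),"gap",s["finger_gap"])
E
python3 -c "from h import *;where()"
```

```text
t 1.9 stand [-0.1991, -0.0128, 0.2313] toolx-yaw deg 0.39 tilt [ 0.002 -0.001 -1.   ] F [-0.88 -0.3  -0.4 ] gap -0.00018739546751205666
```

>>> jog_arm([
  {"travel":[0.0447,-0.0393,0],"turn":0,"fingers":-1},
  {"travel":[0.0447,-0.0393,0],"turn":0,"fingers":-1},
  {"travel":[0.0447,-0.0393,0],"turn":0,"fingers":-1},
  {"travel":[0.0447,-0.0393,0],"turn":0,"fingers":-1},
  {"travel":[0,0,0],"turn":0,"fingers":-1},
])

```text
clock: 2.4
tcp_pos: [0.5195, -0.3383, 0.2303]
eef_rot: [0.997, -0.077, 0.0, -0.001]
contact_force: [-0.7, 0.7, -1.1]
finger_gap: 0.0001
finger_force: 0.0
```

```bash
python3 - <<'E'
from h import *
where();s=ctrl.state();d=ctrl.get_image("wrist");H=np.array(d["hand_eye"])
z=d["depth"];v,u=np.mgrid[:480,:640]
P=np.stack([(u-d["cx"])/d["fx"]*z,(v-d["cy"])/d["fy"]*z,z],-1)@H[:3,:3].T+H[:3,3]
P=P@R.from_quat(s["eef_rot"]).as_matrix().T+s["tcp_pos"]
S=np.stack([(P[...,:2]-O)@ex,(P[...,:2]-O)@ey,P[...,2]],-1);S[z==0]=9
m=(abs(S[...,0]+.11)<.04)&(abs(S[...,1]-.16)<.04)&(S[...,2]>.12)&(S[...,2]<.135);print("boss",m.sum(),np.median(S[m],0),S[m].min(0),S[m].max(0))
m=(S[...,0]>-.085)&(S[...,0]<-.02)&(abs(S[...,1]-.16)<.04)&(S[...,2]>.105)&(S[...,2]<.122);print("arm",m.sum(),S[m].mean(0),S[m].min(0),S[m].max(0))
m=(abs(S[...,0])<.03)&(S[...,1]>.06)&(S[...,1]<.25)&(S[...,2]>.115)&(S[...,2]<.185)
if m.sum():
  q=S[m];
  for a in np.arange(.06,.25,.03):
    k=q[(q[:,1]>a)&(q[:,1]<a+.03)]
    if len(k):print("lever",k.min(0).round(3),k.max(0).round(3),k.mean(0).round(4))
cv2.imwrite("pics/w1.png",d["image"][...,::-1])
E
```

```text
t 2.4 stand [-0.066, 0.1045, 0.2303] toolx-yaw deg 0.31 tilt [ 0.    -0.002 -1.   ] F [-0.73  0.72 -1.14] gap 7.072348586810087e-05
boss 945 [-0.10914344  0.15552668  0.12073724] [-0.12634751  0.13982958  0.12000318] [-0.09343915  0.17238661  0.1287611 ]
arm 2234 [-0.05134813  0.15966019  0.11475688] [-0.0849556   0.14916654  0.1050781 ] [-0.02003089  0.17187838  0.11763131]
lever [-0.012  0.06   0.123] [0.01  0.09  0.134] [-0.0005  0.0753  0.1292]
lever [-0.012  0.09   0.13 ] [0.01  0.12  0.143] [-0.0006  0.1052  0.1369]
lever [-0.011  0.12   0.138] [0.01 0.15 0.15] [-0.0004  0.1352  0.1447]
lever [-0.03   0.15   0.115] [0.019 0.18  0.158] [-0.002   0.1649  0.1442]
lever [-0.011  0.18   0.153] [0.01  0.21  0.166] [-0.0004  0.1953  0.1601]
lever [-0.011  0.21   0.161] [0.011 0.228 0.169] [-0.0003  0.2178  0.1659]
```

View pics/w1.png

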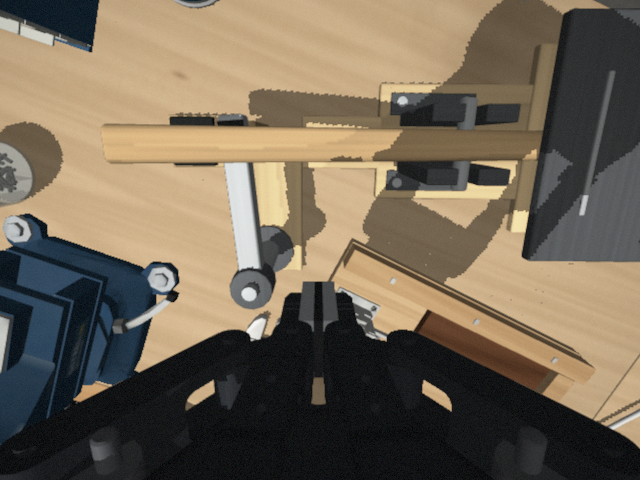

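The boss is at (250,287), the arm runs up to (235,125) under the lever, and the fingertip is at (318,300), on the box side of the arm. The stand frame agrees to within about 4 mm.

```bash
python3 -c "
from h import *
print(np.array(ctrl.get_image('wrist')['hand_eye']).round(3))"
```

```text
[[ 0.001 -0.962 -0.273  0.069]
 [ 1.     0.001  0.     0.   ]
 [ 0.    -0.273  0.962 -0.143]
 [ 0.     0.     0.     1.   ]]
```

>>> jog_arm([
  {"travel":[0,0,0.05],"turn":0,"fingers":-1},
  {"travel":[0,0,0.05],"turn":0,"fingers":-1},
  {"travel":[0,0,0],"turn":0,"fingers":-1},
])

```text
clock: 2.8
tcp_pos: [0.5125, -0.341, 0.1495]
eef_rot: [0.997, -0.081, -0.005, -0.003]
contact_force: [-0.1, 0.6, -0.8]
finger_gap: 0.0003
finger_force: 0.0
```

>>> jog_arm([
  {"travel":[0,0,0.033],"turn":0,"fingers":-1},
  {"travel":[0,0,0.033],"turn":0,"fingers":-1},
  {"travel":[0,0,0],"turn":0,"fingers":-1},
  {"travel":[0,0,0],"turn":0,"fingers":-1},
])

```text
clock: 3.2
tcp_pos: [0.516, -0.3423, 0.1087]
eef_rot: [0.997, -0.081, 0.0, 0.0]
contact_force: [0.5, -0.1, 0.9]
finger_gap: 0.0001
finger_force: 0.0
```

```bash
python3 -c "from h import *;where()"
```

```text
t 3.2 stand [-0.0689, 0.1, 0.1087] toolx-yaw deg -0.07 tilt [ 0.001  0.001 -1.   ] F [ 0.54 -0.11  0.86] gap 0.00014449755921778555
```

>>> jog_arm([
  {"travel":[0.006,-0.03,0.0115],"turn":0,"fingers":-1},
  {"travel":[0,-0.0133,0],"turn":0,"fingers":-1},
  {"travel":[0.0045,-0.011,0],"turn":0,"fingers":-1},
  {"travel":[0.0045,-0.011,0],"turn":0,"fingers":-1},
  {"travel":[0,-0.0137,0],"turn":0,"fingers":-1},
  {"travel":[-0.0013,-0.0137,0],"turn":0,"fingers":-1},
  {"travel":[0,0,0],"turn":0,"fingers":-1},
])

```text
clock: 3.9
tcp_pos: [0.538, -0.2724, 0.0984]
eef_rot: [0.997, -0.079, 0.0, -0.001]
contact_force: [-0.7, 0.3, -0.1]
finger_gap: 0.0001
finger_force: 0.0
```

```bash
python3 -c "
from h import *
where();d=ctrl.get_image('wrist');cv2.imwrite('pics/w2.png',d['image'][...,::-1])"
```

```text
t 3.9 stand [-0.0582, 0.1725, 0.0984] toolx-yaw deg 0.1 tilt [ 0.    -0.001 -1.   ] F [-0.68  0.32 -0.07] gap 5.412797127596907e-05
```

View pics/w2.png

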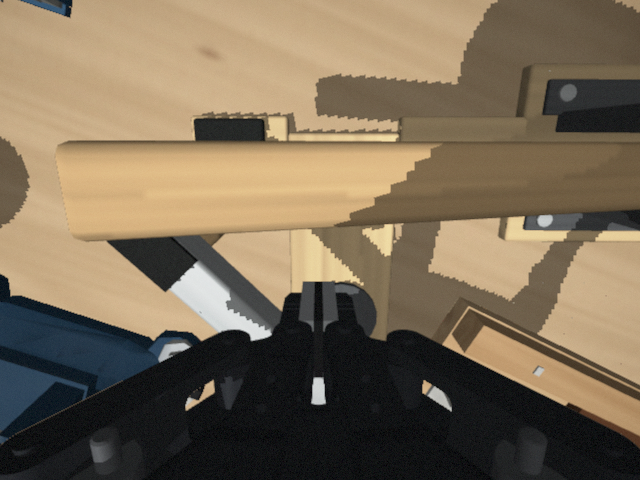

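The arm is being pushed at about 0.85 rad: it shows left of the finger, from (165,270) to (280,335). I'll continue the arc.

>>> jog_arm([
  {"travel":[-0.008,-0.0107,0],"turn":0,"fingers":-1},
  {"travel":[-0.0085,-0.0113,0],"turn":0,"fingers":-1},
  {"travel":[-0.0067,-0.0047,0],"turn":0,"fingers":-1},
  {"travel":[-0.0067,-0.0047,0],"turn":0,"fingers":-1},
  {"travel":[-0.0067,-0.0047,0],"turn":0,"fingers":-1},
  {"travel":[0,0,0],"turn":0,"fingers":-1},
])

```text
clock: 4.55
tcp_pos: [0.5141, -0.2423, 0.0982]
eef_rot: [0.997, -0.08, -0.0, -0.0]
contact_force: [-0.0, 0.6, 0.4]
finger_gap: -0.0003
finger_force: 0.0
```

```bash
cat >> h.py <<'E'
def look():
    s=ctrl.state();d=ctrl.get_image("wrist");H=np.array(d["hand_eye"])
    z=d["depth"];v,u=np.mgrid[:480,:640]
    P=np.stack([(u-d["cx"])/d["fx"]*z,(v-d["cy"])/d["fy"]*z,z],-1)@H[:3,:3].T+H[:3,3]
    P=P@R.from_quat(s["eef_rot"]).as_matrix().T+s["tcp_pos"]
    S=np.stack([(P[...,:2]-O)@ex,(P[...,:2]-O)@ey,P[...,2]],-1);S[z==0]=9
    return d["image"],S
E
python3 -c "
from h import *
where();im,S=look()
m=(S[...,0]>-.14)&(S[...,0]<-.03)&(S[...,1]>.225)&(S[...,1]<.28)&(S[...,2]>.1)&(S[...,2]<.12);q=S[m]
print(len(q),len(q) and (np.median(q,0),q.min(0),q.max(0)))
if len(q): c=q.mean(0);print('angle',np.arctan2(c[1]-.156,c[0]+.1095))
d=ctrl.get_image('top');cv2.imwrite('pics/t2.png',cv2.resize(d['image'][150:350,230:530,::-1],None,fx=2,fy=2))"
```

```text
t 4.55 stand [-0.0866, 0.1984, 0.0982] toolx-yaw deg 0.02 tilt [-0.001 -0.001 -1.   ] F [-0.03  0.61  0.43] gap -0.00029431033122036086
4428 (array([-0.0953484 ,  0.26413483,  0.1148843 ]), array([-0.11107745,  0.22502875,  0.10000128]), array([-0.09150202,  0.2799943 ,  0.11851639]))
angle 1.4530990610444434
```

View pics/t2.png

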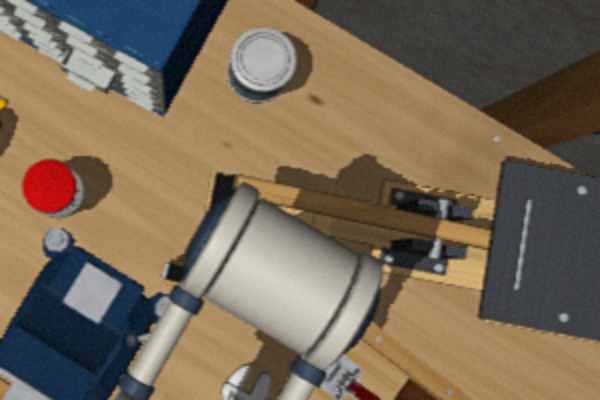

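The arm of the stop is nearly along the lever now, with its leg visible at (175,270). I'll push gently until the limit shows in the force.

>>> jog_arm([
  {"travel":[-0.0027,0,0],"turn":0,"fingers":-1},
  {"travel":[0,0,0],"turn":0,"fingers":-1},
])

```text
clock: 4.85
tcp_pos: [0.5131, -0.2428, 0.0981]
eef_rot: [0.997, -0.08, 0.0, -0.0]
contact_force: [2.4, 0.8, -0.6]
finger_gap: 0.0
finger_force: 1.2
```

>>> jog_arm([
  {"travel":[-0.0027,0,0],"turn":0,"fingers":-1},
  {"travel":[0,0,0],"turn":0,"fingers":-1},
])

```text
clock: 5.05
tcp_pos: [0.5129, -0.2428, 0.0983]
eef_rot: [0.997, -0.08, 0.003, 0.0]
contact_force: [10.8, -0.9, -4.8]
finger_gap: 0.0001
finger_force: 5.2
```

```bash
python3 -c "
from h import *
where();im,S=look()
m=(S[...,0]>-.14)&(S[...,0]<-.03)&(S[...,1]>.225)&(S[...,1]<.28)&(S[...,2]>.112)&(S[...,2]<.12);q=S[m]
for a in np.arange(.225,.28,.01):
  k=q[(q[:,1]>a)&(q[:,1]<a+.01)]
  if len(k):print(a,len(k),k[:,0].min(),k[:,0].max())"
```

```text
t 5.05 stand [-0.0877, 0.1978, 0.0983] toolx-yaw deg 0.02 tilt [ 0.005  0.    -1.   ] F [10.75 -0.93 -4.82] gap 8.823616372349987e-05
0.23500000000000001 84 -0.09742112824247992 -0.09433671159639812
0.24500000000000002 451 -0.10283159057554832 -0.09384687375605284
0.255 787 -0.10721419184112696 -0.09267739617260752
0.265 1063 -0.11151637183578361 -0.0924071302474945
0.275 580 -0.11137309200435194 -0.0919472197766449
```

The stop is at its limit: the force rose to 11 N with no further motion, and its edge slope gives about 1.5 rad. Next I back off, rise and go above the press pad.

>>> jog_arm([
  {"travel":[0.014,0,0],"turn":0,"fingers":-1},
  {"travel":[0,0,-0.045],"turn":0,"fingers":-1},
  {"travel":[0,0,-0.06],"turn":0,"fingers":-1},
  {"travel":[0,0,-0.035],"turn":0,"fingers":-1},
  {"travel":[0,0,0],"turn":0,"fingers":-1},
  {"travel":[0.053,-0.003,0],"turn":0,"fingers":-1},
  {"travel":[0.053,-0.003,0],"turn":0,"fingers":-1},
  {"travel":[0,0,0],"turn":0,"fingers":-1},
  {"travel":[0,0,0],"turn":0,"fingers":-1},
])

```text
clock: 6.0
tcp_pos: [0.6003, -0.2522, 0.2]
eef_rot: [0.997, -0.08, -0.003, -0.001]
contact_force: [0.3, 0.2, 0.2]
finger_gap: -0.0002
finger_force: 0.0
```

```bash
python3 -c "
from h import *
where();im,S=look()
m=(abs(S[...,0])<.03)&(S[...,1]>.1)&(S[...,1]<.26)&(S[...,2]>.12)&(S[...,2]<.185);q=S[m]
for a in np.arange(.1,.26,.02):
  k=q[(q[:,1]>a)&(q[:,1]<a+.02)]
  if len(k):print(a,len(k),k.min(0),k.max(0))
cv2.imwrite('pics/w3.png',im[...,::-1])"
```

```text
t 6.0 stand [0.0001, 0.2024, 0.2] toolx-yaw deg 0.03 tilt [-0.005 -0.001 -1.   ] F [0.34 0.19 0.21] gap -0.00016862726551355938
0.1 1146 [-0.01104747  0.10000616  0.12056948] [0.01085617 0.11999862 0.14191612]
0.12000000000000001 1230 [-0.01078599  0.12001306  0.12526406] [0.01101063 0.1399965  0.14709363]
0.14 1311 [-0.01101337  0.14005949  0.13055517] [0.0108786  0.15999927 0.15236898]
0.16000000000000003 1420 [-0.01079825  0.1600195   0.13649683] [0.01094004 0.17999809 0.15755989]
0.18000000000000002 1474 [-0.0109977   0.18002532  0.14189731] [0.01114039 0.19999978 0.16306773]
0.2 1505 [-0.01095689  0.20044798  0.1467896 ] [0.01109955 0.21998055 0.16790181]
0.22000000000000003 662 [-0.01082965  0.22002443  0.15217318] [0.01103325 0.23005369 0.1690386 ]
```

View pics/w3.png

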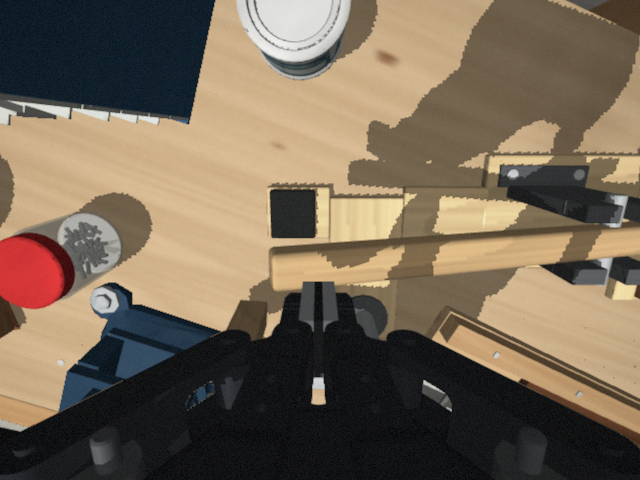

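The finger is centred over the lever near its end (275–340,265). The rubber rest is at (293,213), and the stop is clear. Now I press.

>>> jog_arm([
  {"travel":[0,0,0.03],"turn":0,"fingers":-1},
  {"travel":[0,0,0.02],"turn":0,"fingers":-1},
  {"travel":[0,0,0.015],"turn":0,"fingers":-1},
  {"travel":[0,0,0.015],"turn":0,"fingers":-1},
  {"travel":[0,0,0.015],"turn":0,"fingers":-1},
  {"travel":[0,0,0.015],"turn":0,"fingers":-1},
  {"travel":[0,0,0],"turn":0,"fingers":-1},
])

```text
clock: 6.75
tcp_pos: [0.6, -0.2514, 0.1205]
eef_rot: [0.997, -0.08, 0.0, -0.001]
contact_force: [-0.4, 2.4, 5.3]
finger_gap: 0.0004
finger_force: 2.4
```

```bash
python3 -c "from h import *;where()"
```

```text
t 6.75 stand [-0.0003, 0.2031, 0.1205] toolx-yaw deg 0.03 tilt [ 0.    -0.001 -1.   ] F [-0.36  2.41  5.27] gap 0.0004202107386179232
```

>>> jog_arm([
  {"travel":[0,0,0.0133],"turn":0,"fingers":-1},
  {"travel":[0,0,0.0133],"turn":0,"fingers":-1},
  {"travel":[0,0,0.0133],"turn":0,"fingers":-1},
  {"travel":[0,0,0.0133],"turn":0,"fingers":-1},
  {"travel":[0,0,0.0133],"turn":0,"fingers":-1},
  {"travel":[0,0,0.0133],"turn":0,"fingers":-1},
  {"travel":[0,0,0],"turn":0,"fingers":-1},
])

```text
clock: 7.45
tcp_pos: [0.5999, -0.2531, 0.0608]
eef_rot: [0.997, -0.08, -0.0, 0.001]
contact_force: [0.3, -0.7, 2.5]
finger_gap: -0.0001
finger_force: 1.2
```

```bash
python3 -c "from h import *;where()"
```

```text
t 7.45 stand [-0.0002, 0.2014, 0.0608] toolx-yaw deg -0.04 tilt [ 0.     0.001 -1.   ] F [ 0.29 -0.65  2.46] gap -0.00014417265701340042
```

>>> jog_arm([
  {"travel":[0,0,0.007],"turn":0,"fingers":-1},
  {"travel":[0,0,0.005],"turn":0,"fingers":-1},
  {"travel":[0,0,0],"turn":0,"fingers":-1},
])

```text
clock: 7.75
tcp_pos: [0.6004, -0.2529, 0.0526]
eef_rot: [0.997, -0.08, 0.0, 0.0]
contact_force: [0.2, -0.1, 3.1]
finger_gap: 0.0005
finger_force: 1.5
```

>>> jog_arm([
  {"travel":[0,0,0.003],"turn":0,"fingers":-1},
  {"travel":[0,0,0],"turn":0,"fingers":-1},
])

```text
clock: 7.95
tcp_pos: [0.6005, -0.2527, 0.0502]
eef_rot: [0.997, -0.08, 0.0, 0.0]
contact_force: [-0.3, -1.7, 5.0]
finger_gap: -0.0
finger_force: 2.0
```

```bash
python3 -c "
from h import *
where()
for c in('top','scene'):
  d=ctrl.get_image(c);P=cloud(d)
  S=np.stack([(P[...,:2]-O)@ex,(P[...,:2]-O)@ey,P[...,2]],-1)
  m=(abs(S[...,0])<.08)&(S[...,1]>-.24)&(S[...,1]<-.05)&(S[...,2]>.08)
  q=S[m]
  for a in np.arange(-.23,-.04,.03):
    k=q[(q[:,1]>a)&(q[:,1]<a+.03)]
    if len(k):print(c,round(a,3),len(k),np.median(k[:,2]).round(4),k[:,2].max().round(4))
cv2.imwrite('pics/s2.png',cv2.resize(d['image'][190:440,220:520,::-1],None,fx=2.4,fy=2.4))"
```

```text
t 7.95 stand [0.0003, 0.2019, 0.0502] toolx-yaw deg -0.01 tilt [ 0.001  0.001 -1.   ] F [-0.35 -1.71  5.03] gap -3.9311579077928204e-05
top -0.23 779 0.1147 0.1228
top -0.2 856 0.1258 0.1342
top -0.17 887 0.1374 0.1465
top -0.14 908 0.1487 0.1578
top -0.11 950 0.1607 0.1704
top -0.08 642 0.1648 0.1724
scene -0.23 1408 0.114 0.1247
scene -0.2 1058 0.1269 0.1364
scene -0.17 1015 0.1386 0.1497
scene -0.14 1024 0.1498 0.1621
scene -0.11 898 0.1617 0.1705
scene -0.08 103 0.1677 0.1697
```

View pics/s2.png

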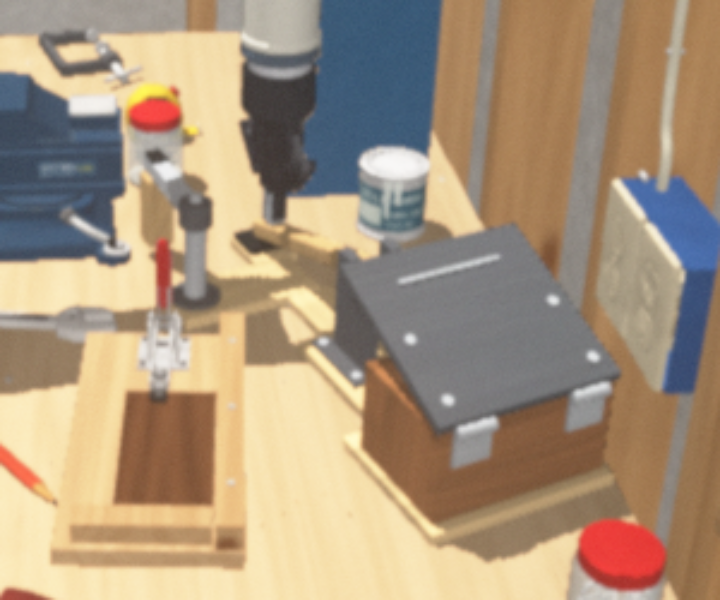

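The lid is up at (480,320), with its free edge at about 0.160 m. The lever is down next to its rest (255,240), and the stop is swung clear (175,185). One small extra press will seat it, then I hand in.

>>> jog_arm([
  {"travel":[0,0,0.002],"turn":0,"fingers":-1},
  {"travel":[0,0,0],"turn":0,"fingers":-1},
  {"travel":[0,0,0],"turn":0,"fingers":-1},
  {"travel":[0,0,0],"turn":0,"fingers":-1},
])

```text
clock: 8.45
tcp_pos: [0.6004, -0.2524, 0.0483]
eef_rot: [0.997, -0.08, 0.0, 0.0]
contact_force: [0.2, -1.9, 4.4]
finger_gap: -0.0001
finger_force: 2.0
```

```bash
python3 -c "
from h import *
where();s=ctrl.state()
if s['contact_force'][2]<40 and s['tcp_pos'][2]<.053: print(ctrl.close_job())"
```

```text
t 8.45 stand [0.0002, 0.2022, 0.0483] toolx-yaw deg 0.0 tilt [ 0.  0. -1.] F [ 0.16 -1.91  4.38] gap -7.609244074701343e-05
the job is handed in; nothing more can be done
None
```

I swung the stop out to its limit, pressed the lever down to its rest or within a few millimetres of it, and handed the job in at 8.5 s, with the fingers still holding the lever down and the lid about 60 mm up; no verdict was shown.

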